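# Tilt the screwdriver out of the covered tool tray

### The arm

A 6-joint arm with a two-finger parallel gripper is mounted at the origin on a cart in front of the work surface, level with it; the furniture and walls round the work are solid. World frame = base frame: x ahead of the robot, y to its left, z up, the work surface at z = 0. Lengths are in mm, angles in rad, forces in N, time in s.
With the tool pointing down it reaches from about 150 to 775 mm from the base axis. Payload 6.1 kg.
Tool frame: the origin (TCP) lies midway between the tips of the shut fingers; the grasp point (between the pads) lies 19 mm behind it (manip.grip_depth is the distance from the TCP to the grasp point, in mm); z points along the fingers, y is the line along which they close (so a half turn about z gives the same grasp; the last joint's range is limited). The gripper opens to 85 mm and grips with 20 to 120 N. Pads are 22 mm wide; open, the fingers measure 114 mm over their backs; the gripper's body (76 mm by 85 mm) begins 54 mm behind the grasp point. The pads swing forward as they close: fully open they stand 13 mm farther back than shut.
Start: joints at [-1.192, 0.126, -0.04, 1.405, 0, 1.571], TCP at [194.14, -487.768, 231.295] pointing down, gripper open.
Joint ranges: [-2.72, 2.72], [-0.95, 1.95], [-1.27, 1.35], [-1.78, 2.02], [-1.46, 1.47], [-3.14, 3.14]. Speed limits (rad/s): [2.39, 2.39, 3.01, 3.14, 3.14, 3.14].

### API

Orientations are given as a unit quaternion [w, x, y, z].
In Python, from cell import manip, capture gives the robot as it stands. The module is installed in compiled form; this text tells all that it offers.
- The arm moves only by the tool drive_tool, never from a script. Its argument "series" is text: rows parted by semicolons, each of 6 numbers parted by spaces: the shift along the tool's x, y, z in mm, then the turn, a rotation vector about the tool's x, y, z in rad. In form: tx ty tz wx wy wz; .... A call has 1 to 12 rows; each row is the pose to reach, as a shift and turn from the pose commanded when the call began, along the tool's axes at that moment; what a row does not reach only later rows make up. A row lasts 1/12 s, in which the tool goes at most 41.7 mm and 7.16 degrees, less where a joint would pass 70% of its speed; a pose out of reach is approached as far as the arm can. A call with a gripper value outside its range is refused whole. "grip" is the closure in counts, from 0 (fully open) to 255 (shut), set as the call begins (left out, the last holds). The fingers move at their own pace and stop on an object; the grip force is fixed at half the most. Time passes only in rows, so rows that repeat a pose let the fingers close. It gives the time, the measured TCP pose, the force, the opening and the grip force at its end, in the units of the state.
- manip.get_state(): the state, without advancing time (a new reading comes with each control period).
- capture(name): name is "scene" or "top" or "wrist"; returns a dict with "color" (384x512x3 uint8, red, green, blue), "K" (3x3 intrinsics, pixels), "R" (3x3) and "t" (3): a world point X has camera coordinates R X + t. Camera axes: x right, y down, z forward; pixel columns grow to the right and rows downward; lengths in mm; the calibration is good to about 2 mm. A picture is of the moment at which its call begins. There is no depth.
- manip.sign_off(): hands the job in; it is judged then, once.
The state is a dict: "time_s": time; "q": joint angles; "dq": joint speeds; "joint_efforts": joint torques, N m; "tool_pos": TCP position; "tool_rot": TCP orientation; "contact_force": force on the tool from outside, world axes, zero at the start; "wrist_torque": the same for the moment, N m; "finger_gap": finger opening in mm; "grasp_force": force on a finger pad.
Only numpy, scipy, OpenCV 4.12 (cv2) and the standard library are available. Lean on these libraries where they do the work, as an engineer would, in place of code of your own. Each camera call takes 0.05 s, during which the arm holds its last target. There are 200 camera calls.

### The job

Take the screwdriver out of the grey covered tool tray: it is longer than the opening between the two clear covers, so tilt it and draw it out through the opening one end first, without forcing it against the tray. Then hold it level in the gripper over the middle of the blue tray, at least 10 cm above the bench, and finish while still holding it there, not putting it down. Leave the blue tray, its specimens and everything else on the bench where they are.

Things in the scene. Friction and masses are not known exactly. Their poses are not given: they have to be found in the camera images.
- tool_tray: Grey tool tray fixed to the bench, 126 (its x) x 290 (its y) x 55 tall; origin at the centre of its underside, z up. Inside 116 x 280, inner floor 5 above the bench, walls 5 thick. Two fixed clear covers, 4 thick, close the top at both ends of its y axis: underside 51, top 55 above the bench. Between them is the opening with yellow lips, at y = -62 to +62 of this frame (124 long), over the full width. Open above.
- tool_tray_opening (a point): Middle of the opening, level with the top of the covers (55 above the bench); axes as the tool tray.
- screwdriver_mid (a point): Cross-head screwdriver, 179 long, 0.05 to 0.1 kg, lying along the tool tray with both ends under the covers (handle towards the tray's -y). This point is midway along its length, on its axis, 13 above what it lies on. Its own y axis runs along it towards the handle end (x and z have no meaning, it is round and may roll). Amber handle 27 across, from y = -6 to +90; steel shaft 6 across, from y = -90 to -6. It balances at about y = +40.
- screwdriver_handle_end (a point): Centre of the handle's end face, 89.5 from the middle along +y of the screwdriver.
- screwdriver_tip (a point): End of the shaft, 89.5 from the middle along -y of the screwdriver.
- screwdriver: The same screwdriver; origin on its surface below the middle point (13 from the axis), axes as above.
- blue_tray: Blue open specimen tray, loose, 115 (its x) x 170 (its y) x 20 tall; origin at the centre of its underside. Floor 5 thick.
- grease_pot: grease pot, white with a tan lid, 62 across x 35 tall (mm), loose bystander; origin at the centre of its underside.
- dropper_bottle: small brown dropper bottle, 33 across x 102 tall (mm), loose bystander; origin at the centre of its underside.
- beaker: small clear beaker, 46 across x 56 tall (mm), loose bystander; origin at the centre of its underside.
- objective_can: grey can with black lid, 36 across x 57 tall (mm), loose bystander; origin at the centre of its underside.
- petri_dish: clear petri dish, 64 across x 14 tall (mm), loose bystander; origin at the centre of its underside.
- red_specimen: red mounted specimen, a disc 30 across x 18 tall, lying in the blue tray (mm), loose bystander; origin at the centre of its underside.
- green_specimen: green mounted specimen, a disc 30 across x 17 tall, lying in the blue tray (mm), loose bystander; origin at the centre of its underside.

How it is judged:
By the outcome, as a careful person would: the job done as asked, in the order asked, and still so for the second after the job is handed in, while the arm keeps its last pose, push and grip.
It also fails if it takes over 48 s, if anything falls off the work surface, if the arm or the gripper's body presses on something with over 40 N, if the wrist force passes 120 N, or if a joint passes its speed limit or range.

## Working session

There is one attempt and no reset: what is moved stays moved. The work goes in short steps, Python scripts to look and compute and a tool call to move; the robot and the scene stay as the last step left them, time stands still between calls to the robot, and variables do not carry over. Pictures are saved under pics/ and viewed, at most 10 in all, crops included, and the job is handed in when it is done.

Besides the shell and the picture viewer there is one more tool, called after "Emit:" as name(argument=value, ...), one argument or row to a line, values as JSON. drive_tool: Moves the arm, as the interface text tells. Its arguments: {"type":"object","properties":{"series":{"type":"string"},"grip":{"type":"number"}},"required":["series"]}

```bash
mkdir -p pics
python3 - <<'E'
from cell import manip, capture
import cv2,numpy as np,pickle
d={n:capture(n) for n in("scene","top")}
pickle.dump(d,open('d0.pkl','wb'))
for n in d:
    cv2.imwrite(f'pics/{n}0.png',cv2.resize(d[n]['color'][:,:,::-1],(768,576)))
    print(n,d[n]['K'].round(1).tolist(),(-d[n]['R'].T@d[n]['t']).round(0),d[n]['R'].round(2).tolist())
s=manip.get_state();print(s['tool_pos'],s['tool_rot'],s['finger_gap'],s['time_s'],manip.grip_depth)
E
```

```text
scene [[485.0, 0.0, 249.2], [0.0, 485.0, 196.0], [0.0, 0.0, 1.0]] [ 143.  663. 1100.] [[-0.89, -0.46, -0.0], [-0.34, 0.66, -0.67], [0.31, -0.6, -0.74]]
top [[400.1, 0.0, 249.2], [0.0, 400.1, 196.0], [0.0, 0.0, 1.0]] [ 476. -153. 1067.] [[0.03, -1.0, 0.01], [-0.99, -0.03, -0.1], [0.1, -0.01, -1.0]]
[ 194.01356093 -487.42487255  230.57711134] [-7.43182517e-04  9.82115585e-01  1.88277470e-01 -1.37961006e-04] 85.52611157048868 0.1 18.700000000000003
```

View pics/top0.png

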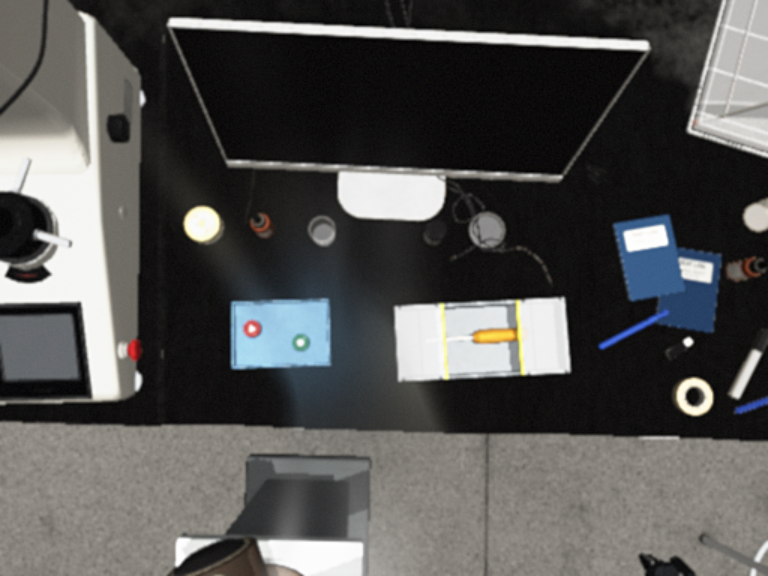

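View pics/scene0.png

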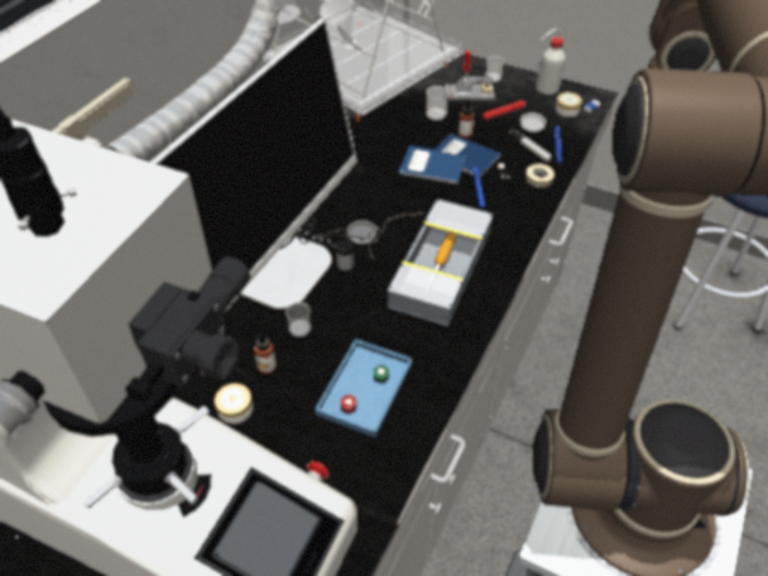

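The top view shows the grey tray around (482,339) in 768-wide pixels. Its yellow lips are at columns 445 and 520, the handle runs from 475 to about 532 and the tip is near 430. The blue tray is at (281,334). The scene view shows the same layout, with the handle around (446,248).

```bash
cat > h.py <<'E'
import numpy as np,cv2
def ray(c,p):
    d=c['R'].T@np.linalg.solve(c['K'],[p[0],p[1],1.]);return -c['R'].T@c['t'],d/np.linalg.norm(d)
def plane(c,p,z):
    o,d=ray(c,p);return o+d*(z-o[2])/d[2]
def tri(a,p,b,q):
    o1,d1=ray(a,p);o2,d2=ray(b,q)
    s=np.linalg.lstsq(np.c_[d1,-d2],o2-o1,rcond=None)[0]
    x,y=o1+s[0]*d1,o2+s[1]*d2;return (x+y)/2,np.linalg.norm(x-y)
def mask(c,lo,hi,roi=None):
    m=cv2.inRange(cv2.cvtColor(c['color'],cv2.COLOR_RGB2HSV),lo,hi)
    if roi:
        k=np.zeros_like(m);k[roi[1]:roi[3],roi[0]:roi[2]]=255;m&=k
    return m
def blobs(m,amin=15):
    n,l,s,c=cv2.connectedComponentsWithStats(m)
    o=[]
    for i in range(1,n):
        if s[i,4]>=amin:
            pts=np.argwhere(l==i)[:,::-1].astype(np.float32)
            mu,_=cv2.PCACompute(pts,None,maxComponents=1)
            v=cv2.PCACompute(pts,None,maxComponents=1)[1][0]
            t=(pts-mu)@v
            o.append((int(s[i,4]),c[i].round(1),(mu[0]+v*t.min()).round(1),(mu[0]+v*t.max()).round(1),cv2.minAreaRect(pts)))
    return o
E
python3 - <<'E'
from h import *;import pickle
d=pickle.load(open('d0.pkl','rb'))
R={'top':(255,190,390,262),'scene':(250,125,335,220)}
for n in d:
    for nm,lo,hi in(('orange',(8,150,110),(22,255,255)),('yellow',(23,90,110),(36,255,255))):
        for b in blobs(mask(d[n],lo,hi,R[n]),8):print(n,nm,b[0],b[1],b[2],b[3])
    B={'top':(140,190,235,255),'scene':(200,215,285,300)}[n]
    b=max(blobs(mask(d[n],(90,60,60),(115,255,255),B)),key=lambda b:b[0]);print(n,'blue',b[0],b[1],b[4],cv2.boxPoints(b[4]).round(1).tolist())
E
```

```text
scene orange 125 [296.7 165.4] [301.3 155.1] [292.5 174.8]
scene yellow 76 [300.9 153.6] [282.8 148.7] [320.  158.8]
scene yellow 15 [271.4 174.9] [268.  174.2] [275.1 175.6]
scene blue 2348 [242.4 257.2] ((241.90003967285156, 256.7000427246094), (45.16857147216797, 62.162689208984375), 26.56505012512207) [[207.8000030517578, 274.3999938964844], [235.60000610351562, 218.8000030517578], [276.0, 239.0], [248.1999969482422, 294.6000061035156]]
top orange 150 [330.5 223.3] [315.8 224.4] [344.2 222.3]
top yellow 106 [345.9 224.9] [344.1 200. ] [347.7 249.1]
top yellow 17 [294.8 206.9] [294.5 202. ] [295.2 214. ]
top yellow 10 [296.  226.5] [296. 222.] [296. 231.]
top yellow 70 [329.8 223.4] [319.9 224. ] [341.  222.7]
top yellow 9 [297. 242.] [297. 238.] [297. 246.]
top blue 4105 [195.6 223. ] ((193.5, 222.0), (64.0, 81.0), 90.0) [[153.0, 190.0], [234.0, 190.0], [234.0, 254.0], [153.0, 254.0]]
```

Run:
```python
from h import *;import pickle
d=pickle.load(open('d0.pkl','rb'));T,S=d['top'],d['scene']
f=lambda x:np.round(x,1)
print('lip-y',[(f(a),f(e)) for a,e in(tri(T,(344.1,200),S,(282.8,148.7)),tri(T,(347.7,249.1),S,(320,158.8)))])
print('planes z55 top',f(plane(T,(344.1,200),55)),f(plane(T,(347.7,249.1),55)),'scene',f(plane(S,(282.8,148.7),55)),f(plane(S,(320,158.8),55)))
m=mask(T,(20,60,90),(36,255,255),(288,198,303,254));p=np.argwhere(m)[:,::-1].astype(np.float32)
l=cv2.fitLine(p,2,0,.01,.01).ravel();print('lip+y top',l,p[:,1].min(),p[:,1].max())
for v in(p[:,1].min(),p[:,1].max()):print(f(plane(T,(l[2]+(v-l[3])*l[0]/l[1],v),55)))
m=mask(S,(20,60,90),(36,255,255),(262,165,320,195));p=np.argwhere(m)[:,::-1].astype(np.float32)
l=cv2.fitLine(p,2,0,.01,.01).ravel();print('lip+y scene',len(p),l)
for u in(p[:,0].min(),p[:,0].max()):print(u,f(plane(S,(u,l[3]+(u-l[2])*l[1]/l[0]),55)))
# handle
for n,R in(('top',(305,210,352,238)),('scene',(285,150,308,180))):
    m=mask(d[n],(8,170,90),(24,255,255),R)
    b=max(blobs(m),key=lambda b:b[0]);print(n,b)
print('handle start',tri(T,(315.8,224.4),S,(292.5,174.8)),f(plane(T,(315.8,224.4),18)),f(plane(S,(292.5,174.8),18)))
print('handle far top',f(plane(T,(344.2,222.3),18)))
# blue centre rim z20 by contour corner rect
print('blue',f(plane(T,(193.5,222),10)),[f(plane(T,p,20)) for p in((153,190),(234,190),(234,254),(153,254))])
m=mask(T,(90,60,60),(115,255,255),(140,190,235,255));c=max(cv2.findContours(m,0,2)[0],key=cv2.contourArea)
print(cv2.approxPolyDP(c,4,True).reshape(-1,2).tolist())
c0=d['top']['color'][190:260,260:385,::-1];c1=S['color'][125:220,245:345,::-1]
a=cv2.resize(c0,(780,int(780*70/125)),interpolation=cv2.INTER_CUBIC);cv2.imwrite('pics/c0.png',a)
```

```text
lip-y [(array([ 570.4, -406.3,   56. ]), np.float64(1.1)), (array([ 447.1, -415.6,   57.3]), np.float64(2.0))]
planes z55 top [ 570.  -406.8   55. ] [ 446.1 -416.6   55. ] scene [ 571.3 -407.1   55. ] [ 448.6 -417.4   55. ]
lip+y top [6.4006604e-02 9.9794948e-01 2.9588889e+02 2.2669698e+02] 202.0 253.0
[ 561.1 -279.9   55. ]
[ 432.9 -290.4   55. ]
lip+y scene 113 [9.8190337e-01 1.8938252e-01 2.8869913e+02 1.7687610e+02]
267.0 [ 569.4 -287.1   55. ]
308.0 [ 445.8 -312.8   55. ]
top (180, array([330.6, 223.4]), array([315.9, 224.4], dtype=float32), array([344.2, 222.4], dtype=float32), ((330.0507507324219, 223.41384887695312), (7.377512454986572, 28.34518051147461), 86.8201675415039))
scene (109, array([296.6, 165.6]), array([301., 156.], dtype=float32), array([292.4, 174.6], dtype=float32), ((296.8000183105469, 165.39999389648438), (5.366562843322754, 20.57182502746582), 26.56505012512207))
handle start (array([ 506.56266156, -340.48389494,   26.71020252]), np.float64(0.3086803084409624)) [ 507. -342.   18.] [ 509.4 -348.7   18. ]
handle far top [ 514.6 -416.7   18. ]
blue [504.2 -20.8  10. ] [array([584.6,  87.5,  20. ]), array([ 591. , -124.8,   20. ]), array([ 424.2, -130.2,   20. ]), array([418.4,  79. ,  20. ])]
[[226, 192], [202, 190], [200, 199], [169, 194], [168, 200], [155, 200], [154, 245], [188, 245], [193, 254], [229, 254], [234, 213]]
```

View pics/c0.png

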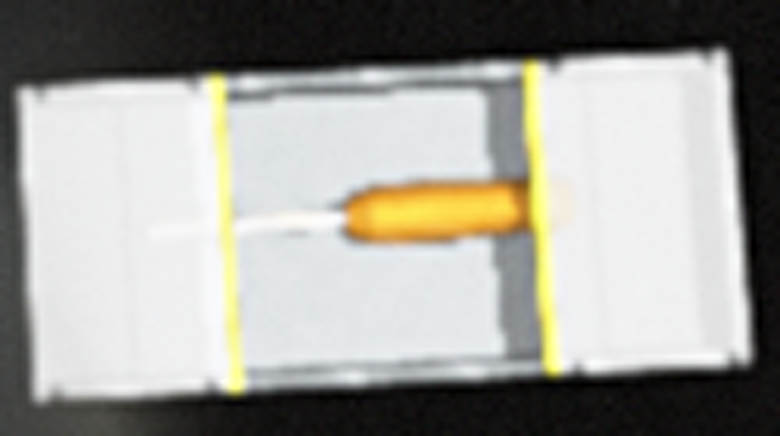

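The crop shows the screwdriver's tip at about (150,232), the handle start at (345,213) and its end at (572,203). It lies roughly along the tray axis, with both ends under the covers. I'll move above it and look with the wrist camera.

Emit:
drive_tool(
  series="28 2 0 0 0 -0.107; 55 4 0 0 0 -0.214; 83 6 0 0 0 -0.321; 111 8 0 0 0 -0.428; 138 10 0 0 0 -0.535; 166 12 0 0 0 -0.642; 194 14 0 0 0 -0.75; 221 16 0 0 0 -0.857; 249 18 0 0 0 -0.964; 277 20 0 0 0 -1.071; 304 21 0 0 0 -1.178; 332 23 0 0 0 -1.285",
  grip=105,
)

```text
time_s: 1.1
tool_pos: [512.1, -385.6, 230.7]
tool_rot: [-0.001, 0.671, 0.741, -0.0]
contact_force: [0.5, 0.1, -0.1]
finger_gap: 50.2
grasp_force: 0.0
```

Run:
```python
from h import *;from cell import manip,capture
import pickle
d=pickle.load(open('d0.pkl','rb'));T=d['top'];f=lambda x:np.round(x,1)
k=lambda x,y:(260+x/6.24-.5,190+y/6.24-.5)
for n,p,z in(('tip',(150,232),18),('hs',(345,213),18),('he',(572,203),18)):print(n,f(plane(T,k(*p),z)))
print('traycorners',[f(plane(T,k(*p),55)) for p in((20,90),(728,52),(748,365),(38,400))])
print('blue',f(plane(T,(186.7,222.3),15)),[f(plane(T,p,20)) for p in((154,199.5),(220,199),(220,246),(154.5,246.5))])
s=manip.get_state();print(s['time_s'],f(s['tool_pos']),s['tool_rot'].round(3),s['finger_gap'],s['q'].round(2))
w=capture('wrist');pickle.dump(w,open('w1.pkl','wb'));print(-w['R'].T@w['t'],w['R'].round(2).tolist())
cv2.imwrite('pics/w1.png',w['color'][:,:,::-1])
```

```text
tip [ 498.6 -257.4   18. ]
hs [ 508.9 -339.3   18. ]
he [ 515.9 -435.    18. ]
traycorners [array([ 553.8, -199.7,   55. ]), array([ 577.9, -488.8,   55. ]), array([ 451.1, -496.7,   55. ]), array([ 429.1, -210.1,   55. ])]
blue [502.8  -3.6  15. ] [array([559.7,  83.6,  20. ]), array([566.2, -88.9,  20. ]), array([443.8, -93.2,  20. ]), array([437.8,  76.1,  20. ])]
1.1 [ 512.1 -385.6  230.7] [-0.001  0.671  0.741 -0.   ] 50.214356826144645 [-0.65  0.35  0.25  1.47 -0.    0.83]
[ 505.58614518 -318.139065    371.9079323 ] [[1.0, 0.1, -0.0], [0.09, -0.96, 0.27], [0.03, -0.27, -0.96]]
```

View pics/w1.png

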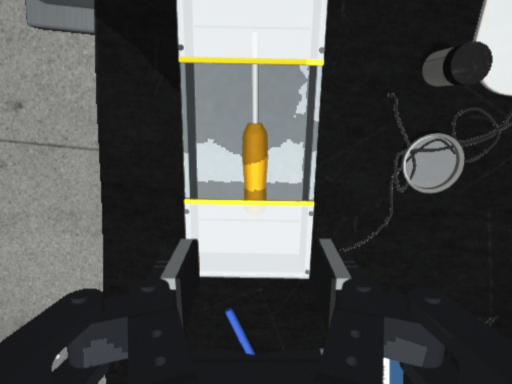

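The wrist view shows the tip at (254,32), the handle start at (255,123) and the handle end at (255,213). The lips are at row 61, columns 180–323, and row 202, columns 185–313.

Run:
```python
from h import *
import pickle
w=pickle.load(open('w1.pkl','rb'));T=pickle.load(open('d0.pkl','rb'))['top'];f=lambda x:np.round(x,1)
for n,R in(('h',(235,115,275,200)),):
    m=mask(w,(8,150,60),(24,255,255),R);b=max(blobs(m),key=lambda b:b[0]);print(b)
    for r in(130,145,160,175,190):
        c=np.flatnonzero(m[r]);print(r,c.min(),c.max(),f(plane(w,((c.min()+c.max())/2,r),18)),'width',f(plane(w,(c.max()+.5,r),18)-plane(w,(c.min()-.5,r),18))[:2])
for n,p in(('tip',(254,32)),('hs',(255,123)),('he',(255,213))):print(n,f(plane(w,p,18)))
L=[f(plane(w,p,55)) for p in((180,60),(323,62),(185,202),(313,204))];print('lips',L)
print('lip +y c',(L[0]+L[1])/2,'-y c',(L[2]+L[3])/2,'yaw',[np.degrees(np.arctan2(*(L[i+1]-L[i])[1::-1])) for i in(0,2)])
print('tri hs',tri(T,(315.5,224.2),w,(255,123)),'he',tri(T,(351.2,222.2),w,(255,213)),'tip',tri(T,(283.6,226.7),w,(254,32)))
print('tri lip-y',tri(T,(344.1,200),w,(313,203)),tri(T,(347.7,249.1),w,(186,202)))
```

```text
(1548, array([254.6, 160.2]), array([254.4, 123. ], dtype=float32), array([254.8, 199.1], dtype=float32), ((254.5, 161.0), (76.0, 23.0), 90.0))
130 245 264 [ 507.5 -348.2   18. ] width [20.2  2. ]
145 243 266 [ 508.9 -363.3   18. ] width [24.5  2.4]
160 243 266 [ 510.5 -378.8   18. ] width [24.8  2.4]
175 244 265 [ 512.  -394.7   18. ] width [23.   2.3]
190 245 264 [ 513.6 -410.9   18. ] width [21.2  2.1]
tip [ 498.2 -257.4   18. ]
hs [ 507.3 -341.2   18. ]
he [ 516.6 -436.5   18. ]
lips [array([ 437.5, -292. ,   55. ]), array([ 560.6, -281.6,   55. ]), array([ 447.3, -419.6,   55. ]), array([ 570.2, -409.6,   55. ])]
lip +y c [ 499.05 -286.8    55.  ] -y c [ 508.75 -414.6    55.  ] yaw [np.float64(4.829118151314566), np.float64(4.65173601365997)]
tri hs (array([ 507.37864603, -341.15765778,   18.32926289]), np.float64(0.1595502258584613)) he (array([ 515.36113789, -430.08904484,   36.98631239]), np.float64(1.3337868481898905)) tip (array([ 498.34336132, -257.52382718,   18.98063941]), np.float64(0.320840183652791))
tri lip-y (array([ 569.26351655, -406.32380792,   60.07645553]), np.float64(1.6383075267165594)) (array([ 446.52538758, -419.96099561,   48.41574979]), np.float64(3.425644405098522))
```

The measured handle-start height of 18.3 and length of 179 both match the description. The grasp goes about 38 mm from mid, at (511,-385). I'll descend there.

Emit:
drive_tool(
  series="0 -1 30 0 0 0; 0 -1 62 0 0 0; 0 -1 95 0 0 0; 0 -1 128 0 0 0; 0 -1 155 0 0 0; 0 -1 178 0 0 0; 0 -1 195 0 0 0; 0 -1 207 0 0 0; 0 -1 215 0 0 0; 0 -1 219 0 0 0; 0 -1 221.5 0 0 0; 0 -1 221.5 0 0 0",
)

```text
time_s: 2.15
tool_pos: [510.4, -386.7, 10.2]
tool_rot: [0.0, 0.674, 0.739, 0.0]
contact_force: [0.7, 0.3, 0.4]
finger_gap: 50.6
grasp_force: 0.0
```

Emit:
drive_tool(
  series="0 0 0 0 0 0; 0 0 0 0 0 0; 0 0 0 0 0 0; 0 0 0 0 0 0; 0 0 0 0 0 0; 0 0 0 0 0 0; 0 0 0 0 0 0; 0 0 0 0 0 0",
  grip=255,
)

```text
time_s: 2.82
tool_pos: [510.8, -387.0, 11.2]
tool_rot: [0.001, 0.673, 0.739, 0.0]
contact_force: [-1.2, -0.2, 5.8]
finger_gap: 24.6
grasp_force: 59.2
```

Emit:
drive_tool(
  series="0 0 -2 0 0 0; 0 0 -4 0 0 0; 0 0 -5 0 0 0; 5 0 -5 0 0 0; 10 0 -5 0 0 0; 16 0 -5 0 0 0; 22 0 -5 0 0 0; 27 0 -5 0 0 0; 31 0 -5 0 0 0; 32 0 -5 0 0 0; 32 0 -5 0 0 0",
)

```text
time_s: 3.73
tool_pos: [507.2, -354.1, 14.9]
tool_rot: [0.0, 0.673, 0.739, -0.0]
contact_force: [-0.6, -0.6, -0.6]
finger_gap: 24.7
grasp_force: 58.9
```

Run:
```python
from h import *;from cell import manip,capture
w=capture('wrist');import pickle;pickle.dump(w,open('w2.pkl','wb'))
S=capture('scene')
a=w['color'][:,:,::-1];b=cv2.resize(S['color'][120:230,240:350,::-1],(384,384),interpolation=cv2.INTER_CUBIC)
b=cv2.resize(b,(280,384))if 0 else b[:,:280]
cv2.imwrite('pics/w2.png',np.hstack([a,b]))
s=manip.get_state();print(s['tool_pos'],s['contact_force'],s['wrist_torque'])
```

```text
[ 507.26895109 -354.67618074   14.90877613] [ 0.63536481 -0.2819609  -1.03340617] [-0.00718453  0.02241267  0.01595457]
```

View pics/w2.png

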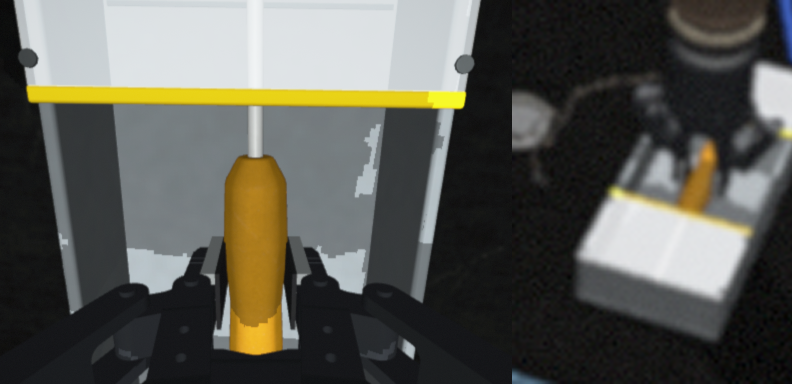

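The wrist view shows the handle held straight between the pads. The handle start is at (255,157), with the shaft running under the far cover (lip at row 95). Next I'll tilt the handle up.

Emit:
drive_tool(
  series="1 0 -5 0 -0.04 0; 2 0 -10 0 -0.08 0; 2 0 -15 0 -0.13 0; 3 0 -20 0 -0.17 0; 4 0 -25 0 -0.22 0; 5 0 -30 0 -0.27 0; 6 0 -35 0 -0.31 0; 7 0 -40 0 -0.36 0; 8 0 -45 0 -0.41 0; 8 0 -48 0 -0.436 0; 8 0 -48 0 -0.436 0",
)

```text
time_s: 4.75
tool_pos: [506.5, -345.9, 63.0]
tool_rot: [0.16, 0.657, 0.722, -0.146]
contact_force: [0.3, 0.6, -0.6]
finger_gap: 25.0
grasp_force: 58.9
```

Run:
```python
from h import *;from cell import manip,capture
w=capture('wrist');S=capture('scene')
b=cv2.resize(S['color'][120:230,240:350,::-1],(384,384),interpolation=cv2.INTER_CUBIC)[:,:280]
cv2.imwrite('pics/w3.png',np.hstack([w['color'][:,:,::-1],b]))
s=manip.get_state();print(s['tool_pos'],s['contact_force'],s['wrist_torque'],s['q'].round(2))
```

```text
[ 506.51793401 -346.56764372   62.82137934] [ 0.49948061  0.39977695 -0.37589621] [4.44769415e-01 7.41955587e-02 1.23316866e-04] [-0.42  0.18 -0.43  0.74 -0.38  1.01]
```

View pics/w3.png

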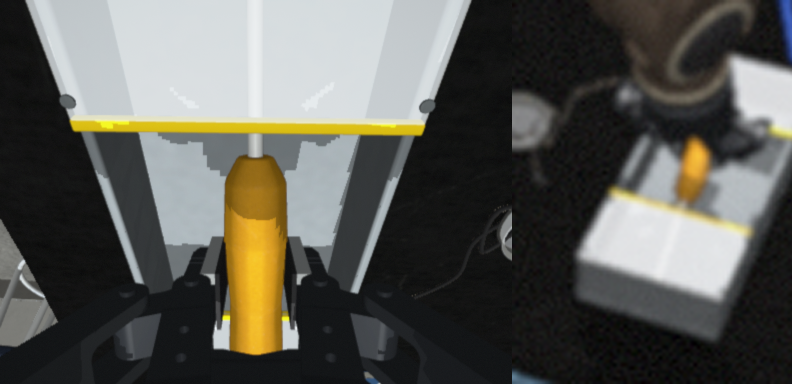

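There is no slip and no net force, and the handle start is still at (255,157). I'll draw it out along its own axis.

Emit:
drive_tool(
  series="-3 0 0 0 0 0; -8 0 0 0 0 0; -14 0 0 0 0 0; -20 0 0 0 0 0; -24 0 0 0 0 0; -25 0 0 0 0 0",
)

```text
time_s: 5.35
tool_pos: [508.8, -370.4, 73.9]
tool_rot: [0.16, 0.658, 0.721, -0.146]
contact_force: [-0.4, -0.2, -0.8]
finger_gap: 25.0
grasp_force: 58.9
```

Run:
```python
from cell import manip
s=manip.get_state();print(s['tool_pos'],s['contact_force'],s['wrist_torque'])
```

```text
[ 508.75463141 -370.396978     73.94764262] [-0.36445312 -0.16077551 -0.83206043] [0.39323698 0.01832057 0.00767499]
```

Emit:
drive_tool(
  series="-6 0 0 0 0 0; -16 0 0 0 0 0; -27 0 0 0 0 0; -39 0 0 0 0 0; -51 0 0 0 0 0; -63 0 0 0 0 0; -75 0 0 0 0 0; -85 0 0 0 0 0; -90 0 -8 0 0 0; -98 0 -22 0 0 0; -106 0 -40 0 0 0; -111 0 -54 0 0 0",
)

```text
time_s: 6.35
tool_pos: [515.7, -447.0, 171.0]
tool_rot: [0.16, 0.658, 0.722, -0.146]
contact_force: [-0.0, -0.5, 0.7]
finger_gap: 24.6
grasp_force: 58.9
```

Run:
```python
from h import *;from cell import manip,capture
w=capture('wrist');S=capture('scene')
b=cv2.resize(S['color'][90:230,240:380,::-1],(384,384),interpolation=cv2.INTER_CUBIC)[:,:280]
cv2.imwrite('pics/w4.png',np.hstack([w['color'][:,:,::-1],b]))
s=manip.get_state();print(s['tool_pos'],s['contact_force'],s['wrist_torque'],s['q'].round(2))
```

```text
[ 517.1557145  -447.50639867  173.22283674] [-0.57916942  0.15216923 -0.21549934] [ 4.56801238e-01  8.22625771e-02 -1.77033807e-04] [-0.57  0.2  -0.15  0.93 -0.34  0.86]
```

View pics/w4.png

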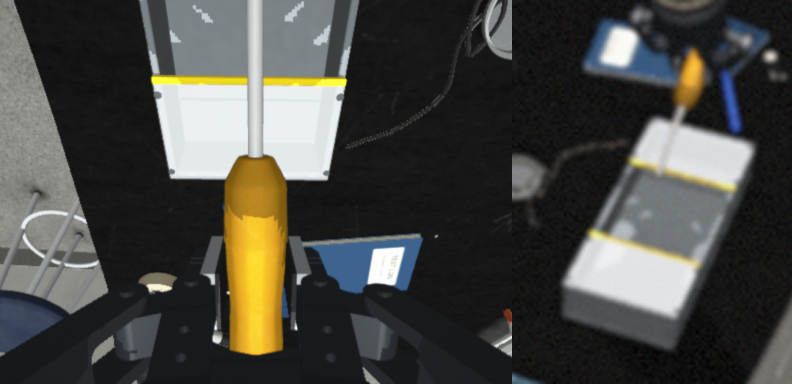

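It is fully out: the scene crop shows the whole shaft above the tray. Now I'll level it.

Emit:
drive_tool(
  series="-2 0 -4 0 0.06 0; -4 0 -8 0 0.13 0; -6 0 -12 0 0.2 0; -8 0 -16 0 0.27 0; -8 0 -18 0 0.34 0; -8 0 -18 0 0.4 0; -8 0 -18 0 0.436 0; -8 0 -18 0 0.436 0",
)

```text
time_s: 7.12
tool_pos: [515.3, -447.5, 186.8]
tool_rot: [-0.002, 0.674, 0.739, 0.0]
contact_force: [-1.0, 0.6, -1.9]
finger_gap: 24.7
grasp_force: 59.0
```

Run:
```python
from cell import manip
import numpy as np
from scipy.spatial.transform import Rotation as R
s=manip.get_state();q=s['tool_rot'];r=R.from_quat([*q[1:],q[0]]).as_matrix()
print(s['tool_pos'],r.round(3).tolist(),s['finger_gap'],s['q'].round(2))
u=r[:,0];T=np.array([502.8,-3.6,0])-40*u;T[2]=190
print(T,'tool shift',r.T@(T-s['tool_pos']))
```

```text
[ 515.25927081 -447.45823959  186.77976048] [[-0.091, 0.996, -0.002], [0.996, 0.091, 0.003], [0.003, -0.002, -1.0]] 24.747587186376276 [-0.72  0.44  0.28  1.41  0.    0.76]
[506.45449964 -43.43253645 190.        ] tool shift [403.14805301  28.14048556  -2.10313224]
```

Emit:
drive_tool(
  series="5 0 0 0 0 0; 15 1 0 0 0 0; 29 2 0 0 0 0; 46 3 0 0 0 0; 65 5 0 0 0 0; 85 6 0 0 0 0; 105 7 0 0 0 0; 125 9 0 0 0 0; 145 10 0 0 0 0; 165 12 0 0 0 0; 185 13 0 0 0 0; 205 14 0 0 0 0",
)

```text
time_s: 8.12
tool_pos: [509.8, -238.2, 189.1]
tool_rot: [0.001, 0.673, 0.74, 0.0]
contact_force: [0.1, -0.8, -0.6]
finger_gap: 24.7
grasp_force: 59.0
```

Emit:
drive_tool(
  series="20 1 0 0 0 0; 40 3 0 0 0 0; 60 4 0 0 0 0; 80 6 0 0 0 0; 100 7 0 0 0 0; 120 8 0 0 0 0; 140 10 0 0 0 0; 158 11 0 0 0 0; 174 12 0 0 0 0; 187 13 0 0 0 0; 195 14 0 0 0 0; 198 14 0 0 0 0",
)

```text
time_s: 9.12
tool_pos: [505.3, -40.6, 189.1]
tool_rot: [0.0, 0.673, 0.74, 0.0]
contact_force: [-0.1, -0.7, -0.1]
finger_gap: 25.1
grasp_force: 59.0
```

Run:
```python
from h import *;from cell import manip,capture
w=capture('wrist');T=capture('top');S=capture('scene');f=lambda x:np.round(x,1)
import pickle;pickle.dump((w,T,S),open('e.pkl','wb'))
b=cv2.resize(T['color'][150:294,110:254,::-1],(384,384),interpolation=cv2.INTER_CUBIC)[:,:280]
cv2.imwrite('pics/w5.png',np.hstack([w['color'][:,:,::-1],b]))
s=manip.get_state();print(s['tool_pos'],s['tool_rot'],s['finger_gap'],s['contact_force'],s['time_s'],s['q'].round(2))
```

```text
[505.81960869 -42.26028861 188.99786953] [3.44721143e-04 6.73198300e-01 7.39461919e-01 1.68749568e-05] 25.105745277165322 [ 0.73093635 -0.02740726 -0.41707796] 9.2667 [-0.08  0.1  -0.17  1.31 -0.    1.39]
```

View pics/w5.png

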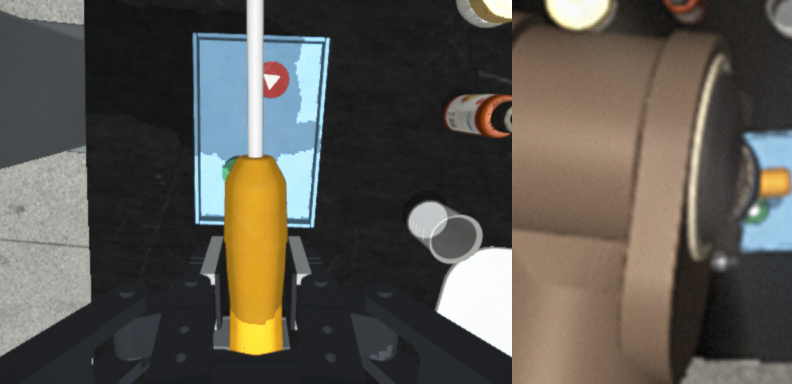

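The wrist view shows the screwdriver level in the grip, with the handle start at (255,157) as when it lay flat. The blue tray's rim corners are at (193,34), (329,38), (314,227) and (195,223). I'll check the tray centre from these.

Run:
```python
from h import *;import pickle
w,T,S=pickle.load(open('e.pkl','rb'));f=lambda x:np.round(x,1)
P=[plane(w,p,20) for p in((193,34),(329,38),(314,227),(195,223))];print([f(p) for p in P],'c',f(np.mean(P,0)))
print('hs at z196',f(plane(w,(255,157),196)))
```

```text
[array([442.8,  73.7,  20. ]), array([555.4,  81.4,  20. ]), array([566.6, -85.8,  20. ]), array([452.4, -92.5,  20. ])] c [504.3  -5.8  20. ]
hs at z196 [500.8   5.1 196. ]
```

Emit:
drive_tool(
  series="-2 1 5 0 0 0; -4 2 15 0 0 0; -4 2 25 0 0 0; -4 2 30 0 0 0; -4 2 30 0 0 0; -4 2 30 0 0 0; -4 2 30 0 0 0; -4 2 30 0 0 0; -4 2 30 0 0 0; -4 2 30 0 0 0",
)

```text
time_s: 10.1
tool_pos: [508.7, -46.2, 159.2]
tool_rot: [0.0, 0.673, 0.739, 0.0]
contact_force: [0.0, -0.4, -0.0]
finger_gap: 24.6
grasp_force: 59.0
```

Run:
```python
from h import *;from cell import manip,capture
w=capture('wrist');m=mask(w,(8,150,60),(24,255,255),(215,130,300,220))
r,c=np.nonzero(m);s=manip.get_state()
print('handle start row',r.min(),c.mean(),s['tool_pos'],s['finger_gap'],s['grasp_force'],abs(s['dq']).max())
if r.min()<165 and s['finger_gap']>20: print(manip.sign_off())
```

```text
handle start row 156 254.9655765920826 [508.69190776 -46.20348831 159.1757016 ] 24.582540092296995 58.99575054645538 0.00305289794958142
the job is handed in; nothing more can be done
None
```

I drew the screwdriver out of the grey tray handle end first, with no sign of forcing, and handed the job in with it held level about 16 cm above the bench over the middle of the blue tray, at about 10 s of the 48 s allowed.

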